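# Latch the sprung retaining bar over the flute foot joint

### The job

The wooden two-bay jig holds a flute foot joint in one bay and a brass mandrel in the other. Take the sprung bar by its upright knob, lift it, wind it round against its spring until it lies across the bay with the foot joint, and lower it fully down behind the low lip of that side's keeper so that it stays latched when you let go. Leave the foot joint and the mandrel lying in their bays.

Things in the scene. Friction and masses are not known exactly. Their poses are not given: they have to be found in the camera images.
- jig: Fixed wooden base 170 x 360 x 12 mm (x, y, z), pose varies. Origin: centre of its underside; at yaw 0 x points away from the robot, y to its left, z up. At the origin a steel post 111 mm high carries the sprung bar. Bays: two troughs along x, 40 mm wide between rails 10 mm high, centred at y = +70 and -70 mm. At each y end stands a steel keeper.
- keeper_left (a point): Middle of the slot of the keeper at the jig's +y end (jig x +9, y +159, z 65 mm). The keeper is an upright fork 16 mm deep in y: low lip at jig x -18 to -6 mm, top z 65; slot x -6 to +24; high stop x +24 to +36, top z 92. The bar is lowered into the slot from above; its spring then holds it against the lip.
- keeper_right (a point): The same point of the mirrored, otherwise equal keeper at the jig's -y end (jig x +9, y -159, z 65 mm): low lip again on the -x side, high stop on the +x side.
- knob_grip (a point): Grip point on the bar's dark wooden knob: upright, round, 22 mm thick, spins freely so the fingers need not turn with the bar. On the knob's axis, 17 mm below its top, 40 mm above the bar's top face, 115 mm from the post axis, z 100 mm when the bar is down. The steel bar is level, 12 mm wide, 10 thick, reaches 173 mm from the post; underside at z 50 mm when down.
- bar_turn (a joint): Turn of the bar about the post, rad. 0: points along jig -x, held there by the spring; +1.57 along jig +y, -1.57 along jig -y. Turn t puts the knob at jig x = -115 cos t, y = +115 sin t mm. The spring pulls back to 0 with 0.3 N m/rad, about 4 N at the knob when latched. In a keeper: 1.57 (or -1.57) against the lip, up to 1.68 at the stop.
- bar_lift (a joint): Height of the bar above its lowest position, m: 0 down (at rest, and when latched), 0.030 top of travel. Weight and a light spring press it down with 3 to 4 N. Above 0.015 it clears the keeper's low lip; at 0.018 to 0.028 it clears the lip and still meets the high stop.
- foot_centre (a point): Centre of the tube of the flute foot joint, which is silver, 133 mm long, 20 mm thick, gilt keys on it, lying loose along x in one bay (which one varies: see the sign of its y in the jig). The down bar passes over it without touching.
- mandrel_centre (a point): Centre of the brass mandrel, a plain stepped rod 101 mm long, 17 mm thick, lying loose in the other bay.

How it is judged (in metres and radians):
At the end, for the whole second after the job is handed in: The bar rests in the keeper on the foot joint's side (turn between 1.40 and 1.80 rad toward that side, within 8 mm of its lowest position, at rest); the foot joint and the mandrel lie in their bays within 30 mm of where they were (((value of joint bar_turn between 1.4 and 1.8 rad and y of foot_centre in the frame of jig between 0.045 and 0.095 m) or (value of joint bar_turn between -1.8 and -1.4 rad and y of foot_centre in the frame of jig between -0.095 and -0.045 m)) and value of joint bar_lift below 0.008 m and velocity of joint bar_turn between -0.1 and 0.1 rad/s and z of each of foot_centre, mandrel_centre in the frame of jig below 0.035 m and distance of each of foot_centre, mandrel_centre from where it was at the start of the episode below 0.03 m); the robot touches nothing.
It also fails if it takes over 35 s, if anything falls off the work surface, if the arm or the gripper's body presses on something with over 40 N, if the wrist force passes 120 N, or if a joint passes its speed limit or range.

### The arm

A 6-joint arm with a two-finger parallel gripper is mounted at the origin on the work surface; the furniture and walls round the work are solid. World frame = base frame: x ahead of the robot, y to its left, z up, the work surface at z = 0. Lengths are in m, angles in degrees, forces in N, time in s.
With the tool pointing down it reaches from about 0.35 to 0.875 m from the base axis. Payload 4.2 kg.
Tool frame: the origin (TCP) lies at the centre of the arm's flange, where the gripper is bolted on; the fingertips stand 182 mm ahead of it and the grasp point (between the pads) lies 164 mm ahead of it (r.nose_length is the distance from the TCP to the fingertips, in m); z points along the fingers, y is the line along which they close (so a half turn about z gives the same grasp; the last joint's range is limited). The gripper opens to 87 mm and grips with 3 to 60 N. Pads are 19 mm wide; open, the fingers measure 117 mm over their backs; the gripper's body (75 mm by 190 mm) begins 51 mm behind the grasp point.
Start: joints at [79.561, 22.042, 0.453, 0, -68.411, -14.817], TCP at [0.267, 0.565, 0.405] pointing down, gripper open.
Joint ranges: [-179.83, 179.83], [-69.29, 118.12], [-61.27, 80.66], [-181.25, 117.63], [-171.15, -9.14], [-177.46, 177.46]. Speed limits (degrees/s): [159.86, 159.86, 180, 180, 180, 180].

### API

Orientations are given as a 3x3 rotation matrix whose columns are the frame's x, y, z axes.
In Python, from station import r, vision gives the robot as it stands. The module is installed in compiled form; this text tells all that it offers.
- The arm moves only by the shell command python3 -m creep 'ROWS'. ROWS is JSON, a list of rows, each a list of 7 numbers: the opening, from -1 (shut) to 1 (fully open), then the shift along the tool's x, y, z in mm, then the turn, a rotation vector about the tool's x, y, z in degrees. A call has 1 to 8 rows; each row is the pose to reach, as a shift and turn from the pose commanded when the call began, along the tool's axes at that moment; what a row does not reach only later rows make up. A row lasts 1/12 s, in which the tool goes at most 41.7 mm and 7.16 degrees, less where a joint would pass 70% of its speed; a pose out of reach is approached as far as the arm can. A call with a gripper value outside its range is refused whole. The fingers move at their own pace and stop on an object; the grip force is fixed at half the most. Time passes only in rows, so rows that repeat a pose let the fingers close. It gives the time, the measured TCP pose, the force, the opening and the grip force at its end, in the units of the state.
- r.sense(): the state, without advancing time (a new reading comes with each control period).
- vision.capture(name): name is "scene" or "side" or "wrist"; returns (picture, depth): 400x640x3 uint8, red, green, blue; 400x640 float32, m along the optical axis (not along the pixel's ray), 0 where there is no reading.
- vision.camera_model(name): a dict with "vertical_fov" (degrees; the focal length in pixels is half the picture's height over the tangent of half this angle, whatever the lens; pixels are square), "cx", "cy" (the principal point, pixels), "extrinsics" (4x4, takes a point from camera to world coordinates); the wrist camera has in their place "mount" (4x4, takes a point from camera to tool coordinates, whose origin is the TCP and whose axes are the flange's). Camera axes: x right, y down, z forward; pixel columns grow to the right and rows downward; lengths in m; the calibration is good to about 2 mm. A picture is of the moment at which its call begins: read the wrist's pose just before it. camera_model takes no time and is no camera call.
- r.finish_job(): hands the job in; it is judged then, once.
Trained networks look in the newest picture that a camera, given by its name, has taken for a name from the list of things; names that differ only in an ending like _2 or _b are one class to them, and where a whole thing is asked for, a point or a joint stands for the part that bears it (a point fixed in the world has none). Each returns a list of dicts, best first, with "conf" (0 to 1); they miss things now and then, are a little off and sometimes report something else, mostly with a low value. They report only what shows in the picture. A call takes as long as a camera call.
- vision.find_in(camera, thing): "uv" ([column, row] in pixels, amid what is visible of it).
- vision.cut_out(camera, thing): "region" (400x640 bool, what is visible of it) and "uv" ([column, row] in pixels, amid what is visible of it).
The state is a dict: "time_s": time; "joints": joint angles; "joint_velocities": joint speeds; "effort": joint torques, N m; "tcp_pos": TCP position; "ee_rot": TCP orientation; "wrist_force": force on the tool from outside, world axes, zero at the start; "moment": the same for the moment, N m; "gripper_width": opening from 0.0 (shut) to 1.0 (fully open); "gripper_force": force on a finger pad.
Only numpy, scipy, OpenCV 4.12 (cv2) and the standard library are available. Lean on these libraries where they do the work, as an engineer would, in place of code of your own. Each camera call takes 0.05 s, during which the arm holds its last target. There are 200 camera calls.

## Working session

There is one attempt and no reset: what is moved stays moved. The work goes in short steps, Python scripts to look and compute and a shell command to move; the robot and the scene stay as the last step left them, time stands still between calls to the robot, and variables do not carry over. Pictures are saved under pics/ and viewed, at most 10 in all, crops included, and the job is handed in when it is done.

```bash
mkdir -p pics; cat > h.py <<'E'
import numpy as np, cv2
from station import r, vision
def K(n):
    m=vision.camera_model(n); f=200/np.tan(np.radians(m["vertical_fov"])/2); return m,f
def cam2world(n,s=None):
    m,_=K(n)
    if "extrinsics" in m: return np.array(m["extrinsics"])
    s=s or r.sense(); T=np.eye(4); T[:3,:3]=s["ee_rot"]; T[:3,3]=s["tcp_pos"]; return T@np.array(m["mount"])
def pts(n,depth,T):
    m,f=K(n); v,u=np.mgrid[:400,:640]
    P=np.stack([(u-m["cx"])/f*depth,(v-m["cy"])/f*depth,depth],-1)
    return P@T[:3,:3].T+T[:3,3]
E
python3 - <<'E'
from h import *
for n in ["scene","side"]:
    T=cam2world(n); p,d=vision.capture(n); P=pts(n,d,T)
    cv2.imwrite(f"pics/{n}.png",p[...,::-1])
    for t in ["jig","knob_grip","foot_centre","mandrel_centre","keeper_left"]:
        for o in vision.cut_out(n,t)[:2]:
            q=P[o["region"]&(d>0)]
            print(n,t,round(o["conf"],2),np.round(o["uv"]),np.round(np.median(q,0),3) if len(q) else None, np.round(q.min(0),3),np.round(q.max(0),3))
s=r.sense();print(s["time_s"],s["ee_rot"],s["tcp_pos"],s["gripper_width"])
E
```

```text
scene jig 0.75 [317. 230.] [ 0.566 -0.039  0.012] [ 0.407 -0.201 -0.007] [0.702 0.209 0.117]
scene jig 0.32 [334. 231.] [ 0.596 -0.074  0.026] [ 0.544 -0.089  0.012] [ 0.641 -0.049  0.031]
scene knob_grip 0.46 [274. 226.] [ 0.46  -0.04   0.102] [ 0.452 -0.044  0.067] [ 0.473 -0.025  0.117]
scene foot_centre 0.97 [290. 204.] [0.548 0.054 0.03 ] [ 0.459 -0.027  0.009] [0.614 0.091 0.114]
scene mandrel_centre 0.65 [333. 234.] [ 0.594 -0.075  0.026] [ 0.544 -0.088  0.01 ] [ 0.643 -0.058  0.031]
scene keeper_left 0.71 [316. 231.] [ 0.565 -0.04   0.012] [ 0.407 -0.201 -0.007] [0.711 0.199 0.117]
side jig 0.55 [335. 243.] [ 0.568 -0.043  0.012] [ 0.405 -0.199 -0.008] [0.702 0.246 0.117]
side jig 0.51 [309. 210.] [0.54  0.053 0.029] [0.484 0.034 0.01 ] [0.612 0.1   0.04 ]
side knob_grip 0.74 [278. 220.] [ 0.46  -0.039  0.096] [ 0.45  -0.044 -0.003] [0.483 0.08  0.117]
side knob_grip 0.68 [332. 242.] [ 0.568 -0.042  0.012] [ 0.405 -0.199 -0.008] [0.697 0.233 0.117]
side foot_centre 0.67 [310. 210.] [0.539 0.052 0.029] [0.485 0.034 0.011] [0.616 0.087 0.039]
side mandrel_centre 0.74 [354. 249.] [ 0.596 -0.074  0.025] [ 0.541 -0.087  0.011] [ 0.641 -0.043  0.031]
side keeper_left 0.9 [332. 246.] [ 0.567 -0.042  0.012] [ 0.405 -0.199 -0.008] [0.693 0.246 0.117]
0.6 [[ 9.04413492e-01 -4.26657047e-01  1.83329255e-06]
 [-4.26657046e-01 -9.04413489e-01  7.99608829e-05]
 [-3.24578197e-05 -7.30998885e-05 -9.99999997e-01]] [0.26661202 0.56524925 0.40479437] 0.9994380878428444
```

```bash
python3 - <<'E'
from h import *
for n in ["scene","side"]:
    T=cam2world(n); p,d=vision.capture(n); P=pts(n,d,T)
    big=(d>0)&(P[...,0]>.38)&(P[...,0]<.75)&(abs(P[...,1])<.28)
    def cl(lo,hi):
        m=(big&(P[...,2]>lo)&(P[...,2]<hi)).astype(np.uint8)
        k,l=cv2.connectedComponents(m)
        for i in range(1,k):
            q=P[l==i]
            if len(q)>6: print(n,lo,len(q),np.round(q.mean(0),3),np.round(q.min(0),3),np.round(q.max(0),3))
    cl(.098,.125); cl(.08,.096); cl(.054,.064)
    m=big&(P[...,2]>.007)&(P[...,2]<.016)
    m=cv2.morphologyEx(m.astype(np.uint8),cv2.MORPH_OPEN,np.ones((3,3)))>0
    print(cv2.minAreaRect((P[m][:,:2]*1000).astype(np.float32)))
E
```

```text
scene 0.098 61 [ 0.574 -0.01   0.11 ] [ 0.565 -0.018  0.1  ] [0.585 0.003 0.113]
scene 0.098 109 [ 0.462 -0.037  0.111] [ 0.453 -0.045  0.099] [ 0.474 -0.023  0.118]
scene 0.08 47 [0.568 0.151 0.088] [0.562 0.144 0.08 ] [0.577 0.162 0.094]
scene 0.08 24 [ 0.574 -0.012  0.088] [ 0.569 -0.014  0.081] [ 0.578 -0.007  0.096]
scene 0.08 63 [ 0.638 -0.157  0.089] [ 0.632 -0.165  0.08 ] [ 0.648 -0.149  0.093]
scene 0.08 47 [ 0.459 -0.04   0.089] [ 0.453 -0.045  0.081] [ 0.469 -0.03   0.096]
scene 0.054 20 [0.567 0.15  0.059] [0.561 0.145 0.054] [0.575 0.159 0.063]
scene 0.054 20 [0.526 0.14  0.059] [0.522 0.135 0.054] [0.534 0.147 0.064]
scene 0.054 373 [ 0.491 -0.029  0.059] [ 0.407 -0.051  0.054] [0.583 0.001 0.064]
scene 0.054 23 [ 0.636 -0.159  0.059] [ 0.633 -0.165  0.055] [ 0.647 -0.151  0.064]
scene 0.054 34 [ 0.596 -0.168  0.06 ] [ 0.591 -0.175  0.054] [ 0.605 -0.159  0.064]
((575.4984130859375, 39.13450622558594), (238.85459899902344, 478.1535339355469), 0.6090623140335083)
side 0.098 78 [ 0.572 -0.009  0.108] [ 0.563 -0.017  0.098] [0.582 0.002 0.112]
side 0.098 136 [ 0.461 -0.037
[... 173 characters left out ...]
0.013  0.08 ] [ 0.579 -0.007  0.095]
side 0.08 65 [ 0.46  -0.04   0.088] [ 0.451 -0.044  0.08 ] [ 0.47  -0.032  0.096]
side 0.08 87 [ 0.637 -0.156  0.089] [ 0.63  -0.164  0.08 ] [ 0.645 -0.145  0.094]
side 0.054 27 [0.566 0.15  0.059] [0.56  0.145 0.054] [0.574 0.162 0.064]
side 0.054 31 [0.525 0.141 0.059] [0.519 0.134 0.054] [0.532 0.154 0.064]
side 0.054 497 [ 0.489 -0.028  0.059] [ 0.405 -0.051  0.054] [ 0.583 -0.003  0.064]
side 0.054 40 [ 0.636 -0.158  0.06 ] [ 0.631 -0.164  0.055] [ 0.644 -0.147  0.064]
side 0.054 48 [ 0.595 -0.167  0.06 ] [ 0.59  -0.173  0.054] [ 0.603 -0.158  0.064]
((572.2719116210938, 40.87860107421875), (234.4617156982422, 479.72772216796875), 1.3519222736358643)
```

View pics/scene.png

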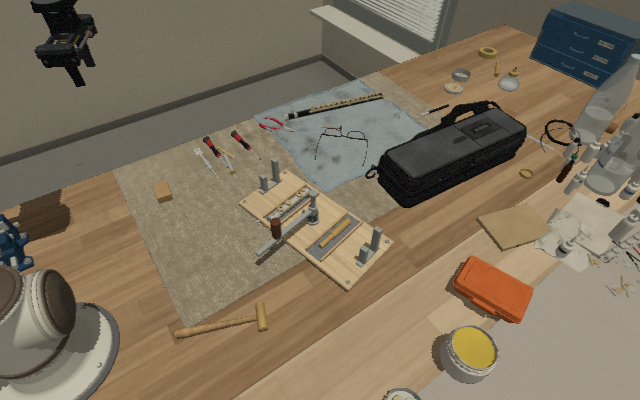

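View pics/side.png

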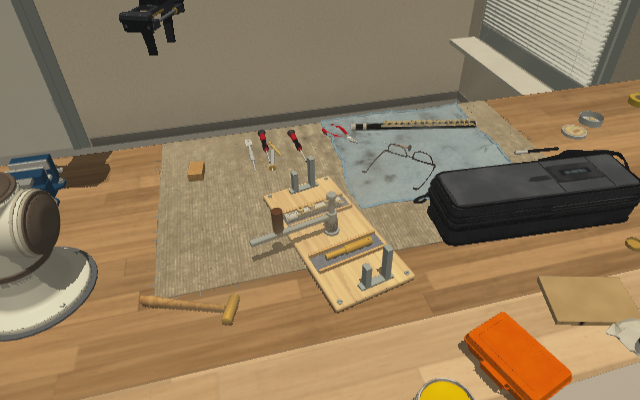

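Both pictures show the jig in the same place. In the scene view the foot joint is at (290,204) in the +y bay, the mandrel at (333,235), the knob at (275,226) and the post at (313,210). Knob is about (0.463,-0.034), post about (0.575,-0.009), yaw about 13°. So I turn the bar to +1.57. First I move above the knob with the fingers closing along jig x.

```bash
python3 -m creep '[[1,27,28,3,0,0,7],[1,54,57,6,0,0,14],[1,81,86,9,0,0,21],[1,108,114,12,0,0,28],[1,135,143,15,0,0,35],[1,162,171,18,0,0,42],[1,189,200,21,0,0,49],[1,216,229,25,0,0,52]]'
```

```text
time_s: 1.37
tcp_pos: [0.3644, 0.2641, 0.3801]
ee_rot: [[0.216, -0.976, 0.001], [-0.976, -0.216, 0.001], [-0.001, -0.001, -1.0]]
wrist_force: [0.6, -0.6, 0.6]
gripper_width: 0.996
gripper_force: 0.0
```

```bash
cat > rel.py <<'E'
from h import *
import sys
s=r.sense(); R=np.array(s["ee_rot"]); t=np.array(eval(sys.argv[1]))
print(s["time_s"],s["tcp_pos"],np.degrees(np.arctan2(R[1,1],R[0,1])),"shift mm",np.round(R.T@(t-s["tcp_pos"])*1000,1))
E
python3 rel.py '[.463,-.034,.355]'
```

```text
1.3667 [0.36438186 0.26410561 0.38012871] -167.5010743442205 shift mm [312.4 -31.7  24.9]
```

```bash
python3 -m creep '[[1,40,-4,3,0,0,0],[1,80,-8,6,0,0,0],[1,120,-12,9,0,0,0],[1,160,-16,12,0,0,0],[1,200,-20,16,0,0,0],[1,240,-24,19,0,0,0],[1,278,-28,22,0,0,0],[1,312,-32,25,0,0,0]]'; python3 -m creep '[[1,0,0,0,0,0,0],[1,0,0,0,0,0,0]]'
```

```text
time_s: 2.03
tcp_pos: [0.4645, -0.0335, 0.355]
ee_rot: [[0.22, -0.976, 0.001], [-0.976, -0.22, 0.0], [0.0, -0.001, -1.0]]
wrist_force: [0.8, 1.0, 0.1]
gripper_width: 1.0
gripper_force: 0.0
time_s: 2.2
tcp_pos: [0.4645, -0.0329, 0.3544]
ee_rot: [[0.217, -0.976, -0.001], [-0.976, -0.217, -0.0], [-0.0, 0.001, -1.0]]
wrist_force: [-1.3, 0.3, -0.1]
gripper_width: 1.002
gripper_force: 0.0
```

```bash
python3 - <<'E'
from h import *
s=r.sense(); T=cam2world("wrist",s); p,d=vision.capture("wrist"); P=pts("wrist",d,T)
cv2.imwrite("pics/w1.png",p[...,::-1])
R=np.array(s["ee_rot"])
for lo,hi in [(.112,.125),(.106,.1115),(.085,.1),(.052,.068)]:
    m=((d>0)&(P[...,2]>lo)&(P[...,2]<hi)).astype(np.uint8); k,l=cv2.connectedComponents(m)
    for i in range(1,k):
        q=P[l==i]
        if len(q)>60: print(lo,len(q),np.round(q.mean(0),4),np.round((q.min(0)+q.max(0))/2,4),np.round(np.ptp(q,0),3))
for t in ["knob_grip","foot_centre","mandrel_centre"]:
    for o in vision.find_in("wrist",t)[:1]: print(t,o)
print(s["tcp_pos"],s["time_s"])
E
```

```text
0.112 719 [ 0.4612 -0.0327  0.1148] [ 0.4608 -0.0319  0.1149] [0.021 0.021 0.006]
0.106 69 [ 0.4625 -0.0405  0.1087] [ 0.4617 -0.0391  0.1087] [0.019 0.007 0.005]
0.106 583 [ 0.5719 -0.0073  0.1102] [ 0.5724 -0.0064  0.1088] [0.019 0.019 0.005]
0.085 147 [ 0.4632 -0.0401  0.0925] [ 0.4618 -0.0368  0.0925] [0.019 0.011 0.015]
0.085 130 [ 0.5698 -0.0096  0.0911] [ 0.5716 -0.0076  0.0913] [0.01  0.01  0.013]
0.052 2181 [ 0.5261 -0.0183  0.0599] [ 0.523  -0.0167  0.06  ] [0.12  0.041 0.016]
0.052 926 [ 0.4292 -0.0402  0.0592] [ 0.4334 -0.0396  0.0598] [0.058 0.021 0.015]
0.052 320 [0.525  0.1431 0.0616] [0.5254 0.1457 0.0592] [0.014 0.018 0.014]
knob_grip {'uv': [321.6, 214.0], 'conf': 0.81}
foot_centre {'uv': [196.0, 253.8], 'conf': 0.7}
mandrel_centre {'uv': [178.9, 113.1], 'conf': 0.86}
[ 0.46452187 -0.03289904  0.35444958] 2.2
```

View pics/w1.png

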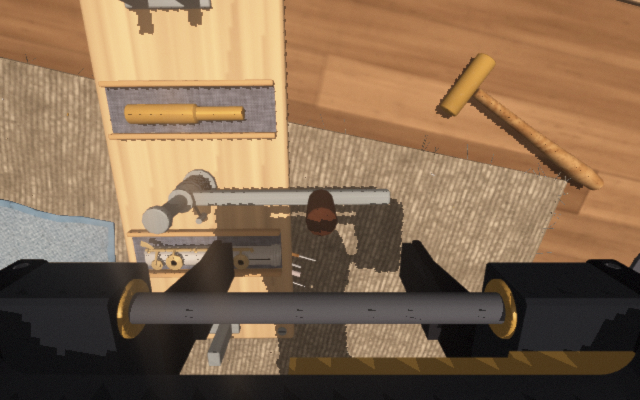

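The wrist view shows the knob at (321,212) midway between the open fingers, the post top at (157,218), and the mandrel (180,113) and foot joint (200,258) in their bays. Next I go down and grip.

```bash
python3 -m creep '[[1,0,3,30,0,0,0],[1,0,3,60,0,0,0],[1,0,3,80,0,0,0],[1,0,3,89,0,0,0],[-1,0,3,89,0,0,0],[-1,0,3,89,0,0,0],[-1,0,3,89,0,0,0],[-1,0,3,89,0,0,0]]'; python3 -m creep '[[-1,0,0,0,0,0,0],[-1,0,0,0,0,0,0],[-1,0,0,0,0,0,0],[-1,0,0,0,0,0,0]]'
```

```text
time_s: 3.07
tcp_pos: [0.462, -0.0315, 0.2672]
ee_rot: [[0.221, -0.975, 0.003], [-0.975, -0.221, 0.001], [0.0, -0.003, -1.0]]
wrist_force: [0.3, -0.3, -0.2]
gripper_width: 0.779
gripper_force: 0.0
time_s: 3.4
tcp_pos: [0.4614, -0.032, 0.266]
ee_rot: [[0.22, -0.975, 0.001], [-0.975, -0.22, 0.0], [-0.0, -0.001, -1.0]]
wrist_force: [-0.9, 0.4, 0.0]
gripper_width: 0.48
gripper_force: 0.0
```

```bash
python3 -m creep '[[-1,0,0,2,0,0,0],[-1,0,0,2,0,0,0],[-1,0,0,2,0,0,0],[-1,0,0,2,0,0,0],[-1,0,0,2,0,0,0],[-1,0,0,2,0,0,0]]';  python3 -m creep '[[-1,0,0,0,0,0,0],[-1,0,0,-6,0,0,0],[-1,0,0,-12,0,0,0],[-1,0,0,-18,0,0,0],[-1,0,0,-23,0,0,0],[-1,0,0,-23,0,0,0]]'
```

```text
time_s: 3.9
tcp_pos: [0.4611, -0.0321, 0.2636]
ee_rot: [[0.22, -0.975, -0.001], [-0.975, -0.22, -0.0], [0.0, 0.001, -1.0]]
wrist_force: [-2.0, -0.3, 0.4]
gripper_width: 0.237
gripper_force: 30.0
time_s: 4.4
tcp_pos: [0.4611, -0.032, 0.2876]
ee_rot: [[0.22, -0.975, 0.0], [-0.975, -0.22, 0.0], [-0.0, -0.0, -1.0]]
wrist_force: [-1.1, -0.1, -3.8]
gripper_width: 0.236
gripper_force: 30.0
```

```bash
python3 -m creep '[[-1,-11.5,-0.6,0,0,0,0],[-1,-22.8,-2.3,0,0,0,0],[-1,-34,-5.1,0,0,0,0],[-1,-44.8,-9.1,0,0,0,0],[-1,-55.1,-14.1,0,0,0,0],[-1,-64.9,-20.1,0,0,0,0],[-1,-74.1,-27,0,0,0,0],[-1,-82.5,-34.9,0,0,0,0]]'
```

```text
time_s: 5.07
tcp_pos: [0.4774, 0.0571, 0.2865]
ee_rot: [[0.221, -0.975, -0.001], [-0.975, -0.221, -0.001], [0.0, 0.001, -1.0]]
wrist_force: [0.3, -3.4, -3.7]
gripper_width: 0.237
gripper_force: 30.0
```

```bash
python3 -m creep '[[-1,-7.6,-8.6,0,0,0,0],[-1,-14.3,-18,0,0,0,0],[-1,-20,-27.9,0,0,0,0],[-1,-24.7,-38.4,0,0,0,0],[-1,-28.3,-49.3,0,0,0,0],[-1,-30.8,-60.6,0,0,0,0],[-1,-32.2,-72,0,0,0,0],[-1,-32.5,-83.5,0,0,0,0]]'; python3 -m creep '[[-1,0,-3,0,0,0,0],[-1,0,-3,0,0,0,0]]'; python3 - <<'E'
from h import *
for n in ["scene","side"]:
    p,d=vision.capture(n); q=p[150:290,220:410]; cv2.imwrite(f"pics/{n}2.png",cv2.resize(q[...,::-1],None,fx=4,fy=4))
s=r.sense(); a=np.radians(12.9); J=np.array([[np.cos(a),-np.sin(a)],[np.sin(a),np.cos(a)]])
print(s["tcp_pos"],J.T@(s["tcp_pos"][:2]-np.array([.572,-.0075])))
E
```

```text
time_s: 5.73
tcp_pos: [0.5516, 0.1065, 0.2857]
ee_rot: [[0.22, -0.976, -0.004], [-0.976, -0.22, -0.001], [0.0, 0.005, -1.0]]
wrist_force: [-3.8, -2.6, -4.1]
gripper_width: 0.236
gripper_force: 30.0
time_s: 5.9
tcp_pos: [0.5547, 0.107, 0.2857]
ee_rot: [[0.22, -0.976, -0.003], [-0.976, -0.22, -0.001], [0.0, 0.003, -1.0]]
wrist_force: [-5.2, -2.0, -4.7]
gripper_width: 0.238
gripper_force: 30.0
[0.55386433 0.10678641 0.28604948] [0.0078365  0.11545075]
```

View pics/side2.png

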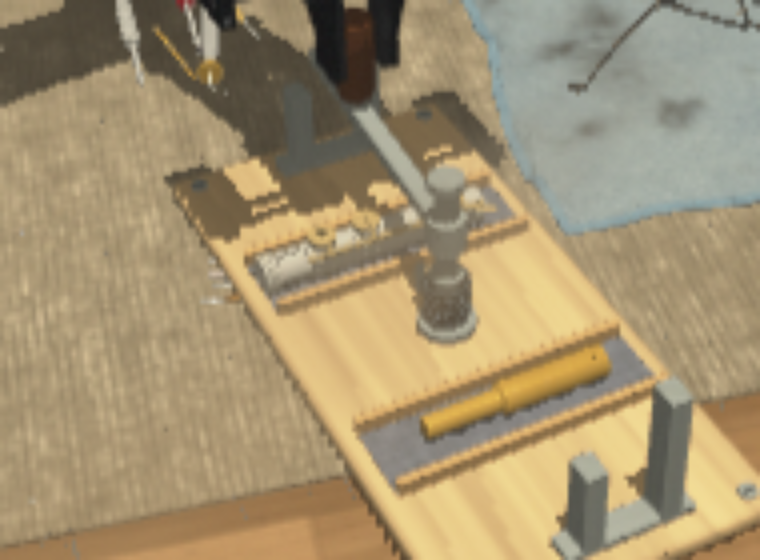

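The side crop shows the bar running from the post (445,200) to the knob (357,55), across the foot joint and past the low lip (298,120). The estimated turn is 1.64, inside the slot. Next I lower it.

```bash
python3 -m creep '[[-1,0,0,5,0,0,0],[-1,0,0,10,0,0,0],[-1,0,0,15,0,0,0],[-1,0,0,20,0,0,0],[-1,0,0,23,0,0,0],[-1,0,0,23,0,0,0],[-1,0,0,23,0,0,0]]'
```

```text
time_s: 6.58
tcp_pos: [0.5547, 0.1073, 0.2641]
ee_rot: [[0.221, -0.975, 0.001], [-0.975, -0.221, 0.0], [0.0, -0.001, -1.0]]
wrist_force: [-4.3, -1.1, -0.4]
gripper_width: 0.237
gripper_force: 30.0
```

```bash
python3 -m creep '[[-1,0,3,0,0,0,0],[-1,0,6,0,0,0,0],[-1,0,7,0,0,0,0],[-1,0,7,0,0,0,0]]';  python3 -m creep '[[0.6,0,0,0,0,0,0],[0.6,0,0,0,0,0,0],[0.6,0,0,0,0,0,0],[0.6,0,0,0,0,0,0],[0.6,0,0,0,0,0,0],[0.6,0,0,0,0,0,0],[0.6,0,0,0,0,0,0],[0.6,0,0,0,0,0,0]]'
```

```text
time_s: 6.92
tcp_pos: [0.5474, 0.1056, 0.2642]
ee_rot: [[0.221, -0.975, 0.001], [-0.975, -0.221, 0.001], [-0.0, -0.001, -1.0]]
wrist_force: [-4.0, 0.4, 0.4]
gripper_width: 0.237
gripper_force: 30.0
time_s: 7.58
tcp_pos: [0.5477, 0.1055, 0.2638]
ee_rot: [[0.221, -0.975, 0.0], [-0.975, -0.221, 0.0], [-0.0, -0.0, -1.0]]
wrist_force: [-0.2, 0.6, 0.4]
gripper_width: 0.747
gripper_force: 0.0
```

```bash
python3 -m creep '[[0.6,0,0,-10,0,0,0],[0.6,0,0,-30,0,0,0],[0.6,0,0,-60,0,0,0],[0.6,0,0,-90,0,0,0],[0.6,0,0,-120,0,0,0],[0.6,0,0,-140,0,0,0],[0.6,0,0,-140,0,0,0],[0.6,0,0,-140,0,0,0]]'; python3 - <<'E'
from h import *
p,d=vision.capture("side"); P=pts("side",d,cam2world("side")); q=p[150:290,220:410]; cv2.imwrite("pics/side3.png",cv2.resize(q[...,::-1],None,fx=4,fy=4))
m=(d>0)&(P[...,2]>.098)&(P[...,2]<.122)&(P[...,1]>.05)&(P[...,1]<.17)&(P[...,0]<.6)&(P[...,0]>.5)
print(P[m].mean(0),P[m].max(0),m.sum())
E
```

```text
time_s: 8.25
tcp_pos: [0.5475, 0.1054, 0.4059]
ee_rot: [[0.221, -0.975, 0.004], [-0.975, -0.221, 0.002], [-0.001, -0.004, -1.0]]
wrist_force: [-0.7, -0.7, -0.5]
gripper_width: 0.798
gripper_force: 0.0
[0.54514307 0.10038987 0.10911232] [0.55600758 0.11582777 0.11781565] 105
```

View pics/side3.png

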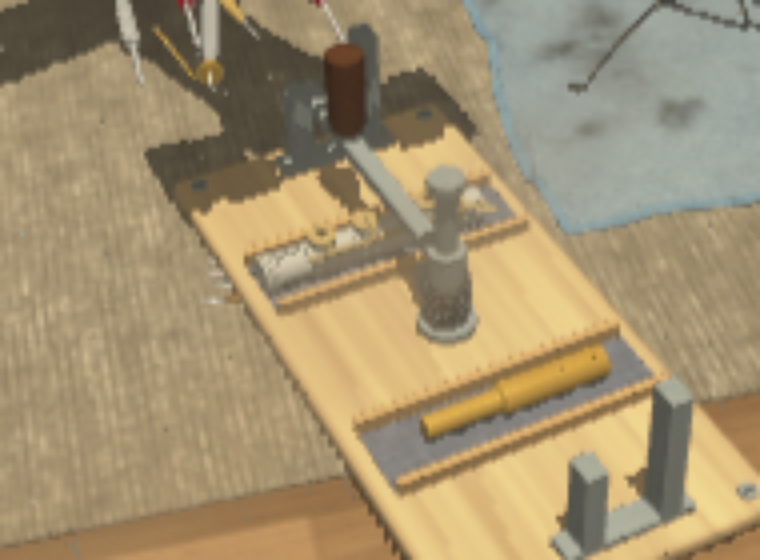

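The crop shows the bar down in the keeper, with the knob at (345,90) between the lip and the stop. The foot joint and mandrel are undisturbed. The knob top measures z 0.117, so the bar is at its lowest.

```bash
python3 -c "
from station import r
print(r.finish_job())"
```

```text
the job is handed in; nothing more can be done
None
```

The job is handed in at about 8 s on the robot's clock: the last picture shows the bar down behind the low lip on the foot joint's side, both parts still in their bays and the arm clear, though the hand-in returned no verdict.

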